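# Make up a centrifuge balance load on a spring scale

### The arm

A 7-joint arm with a two-finger parallel gripper is mounted at the origin on a cart in front of the work surface, level with it; the furniture and walls round the work are solid. World frame = base frame: x ahead of the robot, y to its left, z up, the work surface at z = 0. Lengths are in m, angles in rad, forces in N, time in s.
With the tool pointing down it reaches from about 0.425 to 0.925 m from the base axis. Payload 6.8 kg.
Tool frame: the origin (TCP) lies at the very end of the fingers, on their centre line; the grasp point (between the pads) lies 19 mm behind it; z points along the fingers, y is the line along which they close (so a half turn about z gives the same grasp; the last joint's range is limited). The gripper opens to 85 mm and grips with 20 to 120 N. Pads are 22 mm wide; open, the fingers measure 114 mm over their backs; the gripper's body (76 mm by 85 mm) begins 54 mm behind the grasp point. The pads swing forward as they close: fully open they stand 13 mm farther back than shut.
Start: joints at [-1.413, 0.477, 0.022, 1.555, -0.011, 1.109, -0.083], TCP at [0.177, 0.651, 0.231] pointing down, gripper open.
Joint ranges: [-2.96, 2.96], [-0.34, 2.1], [-1.41, 1.46], [0.24, 2.44], [-1.37, 4.51], [0.17, 1.92], [-2.96, 2.96]. Speed limits (rad/s): [2.39, 2.39, 3.14, 3.14, 3.14, 3.14, 3.14].

### API

Orientations are given as a unit quaternion [w, x, y, z].
In Python, from station import * gives the robot as it stands.
- The arm moves only by the tool jog_arm, never from a script. Its argument "moves" is one flat list of numbers, 7 for each row, row after row: the shift along the tool's x, y, z normalised to -1 to 1, where 1 is 20 mm, then the turn, a rotation vector about the tool's x, y, z normalised to -1 to 1, where 1 is 4 degrees, then the opening, from 0 (shut) to 1 (fully open). In form: [x, y, z, rx, ry, rz, claw, x, y, z, rx, ry, rz, claw, ...]. A call has exactly 8 rows; each row shifts and turns the commanded pose from where the row before left it, along the tool's axes as they then stand; what a row does not reach is not made up. A row lasts 1/12 s, in which the tool goes at most 41.7 mm and 7.16 degrees, less where a joint would pass 70% of its speed; a pose out of reach is approached as far as the arm can. A call with a number of a shift or a turn outside -1 to 1 is refused whole. A call with a gripper value outside its range is refused whole. The fingers move at their own pace and stop on an object; "grip_force" is the grip in N (left out, the last holds). Time passes only in rows, so rows that do not move let the fingers close, or fill a call up. It gives the time, the measured TCP pose, the force, the opening and the grip force at its end, in the units of the state.
- get_obs(): the state, without advancing time (a new reading comes with each control period).
- read_camera(name): name is "scene" or "top" or "wrist"; returns a dict with "color" (384x512x3 uint8, blue, green, red), "fx", "fy", "cx", "cy" (pixels), "rvec" (rotation vector, rad) and "tvec" (3), from world to camera coordinates, as OpenCV has them. Camera axes: x right, y down, z forward; pixel columns grow to the right and rows downward; lengths in m; the calibration is good to about 2 mm. A picture is of the moment at which its call begins. There is no depth.
- hand_in(): hands the job in; it is judged then, once.
The state is a dict: "t": time; "q": joint angles; "joint_vel": joint speeds; "joint_torque": joint torques, N m; "eef_pos": TCP position; "tool_rot": TCP orientation; "contact_force": force on the tool from outside, world axes, zero at the start; "torque": the same for the moment, N m; "gripper_width": opening from 0.0 (shut) to 1.0 (fully open); "grasp_force": force on a finger pad.
Only numpy, scipy, OpenCV 4.12 (cv2) and the standard library are available. Lean on these libraries where they do the work, as an engineer would, in place of code of your own. Each camera call takes 0.05 s, during which the arm holds its last target. There are 200 camera calls.

### The job

The well plate on the spring scale needs extra weight so that it matches its partner in the centrifuge. Gently stand steel weights from the bench on the free part of the pan beside the plate, adding or removing until the pan comes to rest with the scale's pointer wholly inside the gap between the marker's two prongs. Leave the plate lying on its side of the pan and the marker where it is set; weights you do not use stay standing upright on the bench.

Things in the scene. Friction and masses are not known exactly. Their poses are not given: they have to be found in the camera images.
- scale: spring scale, fixed to the bench: grey foot 280 x 200 x 16 mm, and at its far end (+x) a white upright housing 55 x 130 x 340 mm, whose front face (at x = +110 mm, facing -x) carries a slot, black scale lines 10 mm apart, pointer and marker. Origin: on the bench, under the centre of the pan; x points from the pan to the housing, y to the left seen from the robot, z up
- pan_centre (a point): centre of the upper surface of the scale's flat steel pan, 160 mm (x) by 230 mm (y) inside a rim 3 mm wide and 5 mm high; axes as scale. The plate covers the right part (y below about -8 mm), the left part (y from about -5 to +112 mm) is free. Unloaded it is 165 mm above the bench; it moves straight down under load without tilting, wherever the load stands
- pan (a joint): how far the pan has sunk, in m: 0 unloaded, grows downward, stop at 0.120. Linear spring, 49 N/m: every 100 g on the pan sinks it 20 mm; damped, at rest within about 2 s. The plate's mass (about 105 to 145 g) is unknown but shows in this value at the start
- pointer_tip (a point): tip of the thin black horizontal pointer (3 mm thick) that is fixed to the pan and moves down with it in front of the housing, 100 mm above the pan's surface; points to +y, towards the marker; axes as scale
- marker (a joint): height setting of the marker, in m, clamped for this job: the pointer stands in the middle of the marker's gap when pan has this same value. Do not move it
- marker_mid (a point): middle (in line with the pointer tip, just beyond the prong ends) of the 28 mm high gap between the two dark steel prongs of the fork-shaped marker on the left of the housing's front; the 3 mm pointer is wholly inside the gap when its tip is at most 12.5 mm above or below this point; axes as scale
- sample_plate: white well plate 85 x 128 x 15 mm lying flat on the right part of the pan, its long side (own y) along the scale's x. Origin: centre of its underside
- weight_small: smallest of three bright steel laboratory weights, 100 g: upright cylinder 26 mm in diameter and 22 mm high, topped by a narrower knob 16 mm in diameter, 38 mm high in all; stands loose on the bench. Origin: centre of its underside; z up
- weight_medium: middle one of three bright steel laboratory weights, 200 g: upright cylinder 34 mm in diameter and 26 mm high, topped by a narrower knob 20 mm in diameter, 42 mm high in all; stands loose on the bench. Origin: centre of its underside; z up
- weight_large: largest of three bright steel laboratory weights, 300 g: upright cylinder 40 mm in diameter and 30 mm high, topped by a narrower knob 24 mm in diameter, 46 mm high in all; stands loose on the bench. Origin: centre of its underside; z up
Things that resemble listed ones, but are neither listed nor needed, are in the scene too. Leave any pink or purple look-alike of the weight_large alone.

How it is judged:
At the end, for the whole second after the job is handed in: Pan at rest, pointer tip within 12.5 mm above or below the middle of the marker gap; plate flat on its side of the pan (centre within 30 mm of the pan middle in x, 35 to 85 mm right of it); every weight upright (0.15 rad) and at rest, on the bench or directly on the pan beside the plate (z of pointer_tip in the frame of marker_mid between -0.0125 and 0.0125 m and velocity of joint pan between -0.01 and 0.01 m/s and x of sample_plate in the frame of pan_centre between -0.03 and 0.03 m and y of sample_plate in the frame of pan_centre between -0.085 and -0.035 m and z of sample_plate in the frame of pan_centre between -0.004 and 0.004 m and angle between each of weight_small, weight_medium, weight_large's own z axis and vertical below 0.15 rad and linear speed of each of weight_small, weight_medium, weight_large below 0.02 m/s and (height (world z) of weight_small between -0.006 and 0.006 m or (x of weight_small in the frame of pan_centre between -0.08 and 0.08 m and y of weight_small in the frame of pan_centre between -0.02 and 0.115 m and z of weight_small in the frame of pan_centre between -0.004 and 0.004 m)) and (height (world z) of weight_medium between -0.006 and 0.006 m or (x of weight_medium in the frame of pan_centre between -0.08 and 0.08 m and y of weight_medium in the frame of pan_centre between -0.02 and 0.115 m and z of weight_medium in the frame of pan_centre between -0.004 and 0.004 m)) and (height (world z) of weight_large between -0.006 and 0.006 m or (x of weight_large in the frame of pan_centre between -0.08 and 0.08 m and y of weight_large in the frame of pan_centre between -0.02 and 0.115 m and z of weight_large in the frame of pan_centre between -0.004 and 0.004 m))); the robot touches nothing.
It fails at once if the pan is struck or a weight dropped on it (pan faster than 0.5 m/s) (velocity of joint pan above 0.5 m/s or velocity of joint pan below -0.5 m/s).
It fails at once if the marker is shifted on its rail by more than 3 mm (distance of marker_mid from where it was at the start of the episode above 0.003 m).
It also fails if it takes over 45 s, if anything falls off the work surface, if the arm or the gripper's body presses on something with over 40 N, if the wrist force passes 120 N, or if a joint passes its speed limit or range.

## Working session

There is one attempt and no reset: what is moved stays moved. The work goes in short steps, Python scripts to look and compute and a tool call to move; the robot and the scene stay as the last step left them, time stands still between calls to the robot, and variables do not carry over. Pictures are saved under pics/ and viewed, at most 10 in all, crops included, and the job is handed in when it is done.

Besides the shell and the picture viewer there is one more tool, called after "Emit:" as name(argument=value, ...) on one line, values as JSON. jog_arm: Moves the arm, as the interface text tells. Scaled input: -1 to 1 covers 20 mm each way for a shift and 4 degrees each way for a turn. Its arguments: {"type":"object","properties":{"moves":{"type":"array"},"grip_force":{"type":"number"}},"required":["moves"]}

```bash
ls; mkdir -p pics
python3 - <<'E'
from station import *
import cv2,numpy as np,pickle
o=get_obs();print(o['t'],o['eef_pos'],o['tool_rot'],o['gripper_width'])
d={n:read_camera(n) for n in("scene","top")}
pickle.dump(d,open('c0.pkl','wb'))
for n in d:cv2.imwrite(f'pics/{n}0.png',d[n]['color']);print(n,d[n]['fx'],d[n]['rvec'],d[n]['tvec'])
E
```

```text
pics
0.0 [0.17716539 0.65071132 0.23030128] [-6.42421359e-05  1.32502202e-01  9.91182272e-01 -9.30751811e-04] 0.999549468570997
scene 452.92085981540976 [ 1.99879873 -0.86316113  0.45962467] [-0.27949479  0.38803168  0.96919527]
top 484.59360999576717 [ 2.15514099 -2.16666286  0.11698367] [0.08142907 0.55134512 1.27878276]
```

View pics/scene0.png

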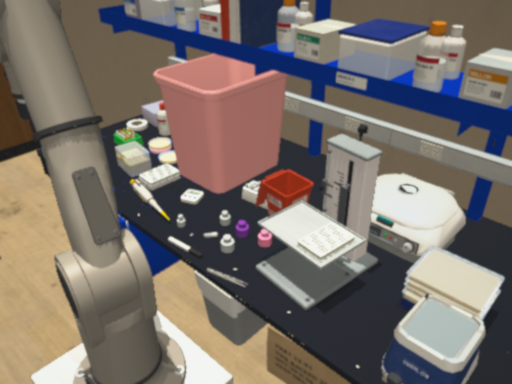

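View pics/top0.png

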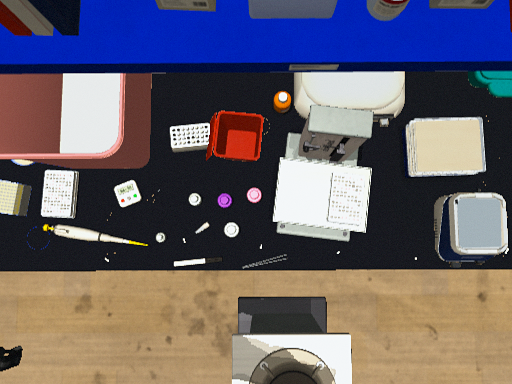

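The scene shows three bright weights: small at top (160,238), medium at (194,199), large at (232,229). The look-alikes are purple (224,200) and pink (254,195), which I leave alone. Next I enlarge the weights and the scale.

```bash
cat > h.py <<'E'
import cv2,numpy as np
def P(c):
    R=cv2.Rodrigues(np.array(c['rvec'],float))[0];K=np.array([[c['fx'],0,c['cx']],[0,c['fy'],c['cy']],[0,0,1]])
    return K,R,np.array(c['tvec'],float).reshape(3)
def ray(c,uv):
    K,R,t=P(c);return -R.T@t,R.T@np.linalg.solve(K,[uv[0],uv[1],1.])
def onplane(c,uv,v,ax=2):
    o,d=ray(c,uv);return o+d*(v-o[ax])/d[ax]
def proj(c,X):
    K,R,t=P(c);return cv2.projectPoints(np.array(X,float).reshape(-1,1,3),cv2.Rodrigues(R)[0],t,K,None)[0].reshape(-1,2)
def tri(c1,p1,c2,p2):
    a,d=ray(c1,p1);b,e=ray(c2,p2);s=np.linalg.lstsq(np.c_[d,-e],b-a,rcond=None)[0]
    x,y=a+d*s[0],b+e*s[1];return (x+y)/2,np.linalg.norm(x-y)
E
python3 - <<'E'
from h import *
import pickle
d=pickle.load(open('c0.pkl','rb'));s,t=d['scene'],d['top']
up=lambda im,f:cv2.resize(im,None,fx=f,fy=f,interpolation=cv2.INTER_CUBIC)
a=up(s['color'][130:310,160:385],3.5);cv2.imwrite('pics/a.png',a)
b=up(t['color'][95:250,145:375],3.4);cv2.imwrite('pics/b.png',b)
for n,p,q,z in[('small',(160,238),(181,217),.038),('med',(194,199),(225,212),.042),('large',(232,229),(228,238),.046)]:
    print(n,onplane(t,p,z),onplane(s,q,z))
print(proj(t,[[.5,0,0],[.6,0,0],[.5,.1,0]]))
E
```

```text
small [0.40821185 0.34624842 0.038     ] [0.40676218 0.33958561 0.038     ]
med [0.51140561 0.25628509 0.042     ] [0.51338179 0.25557396 0.042     ]
large [0.43089566 0.15425315 0.046     ] [0.42764715 0.14948085 0.046     ]
[[289.06728502 203.87339746]
 [288.64597468 167.94784642]
 [252.77686025 204.06945775]]
```

View pics/a.png

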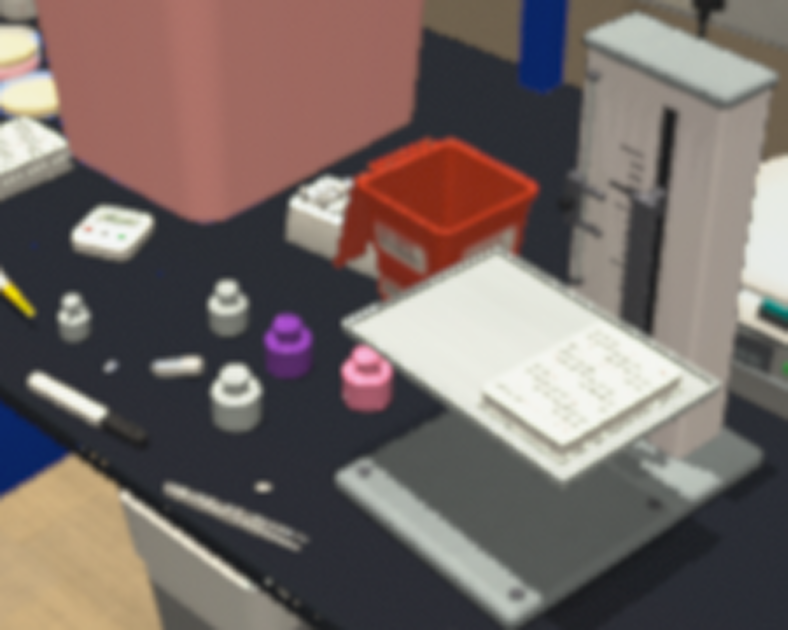

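View pics/b.png

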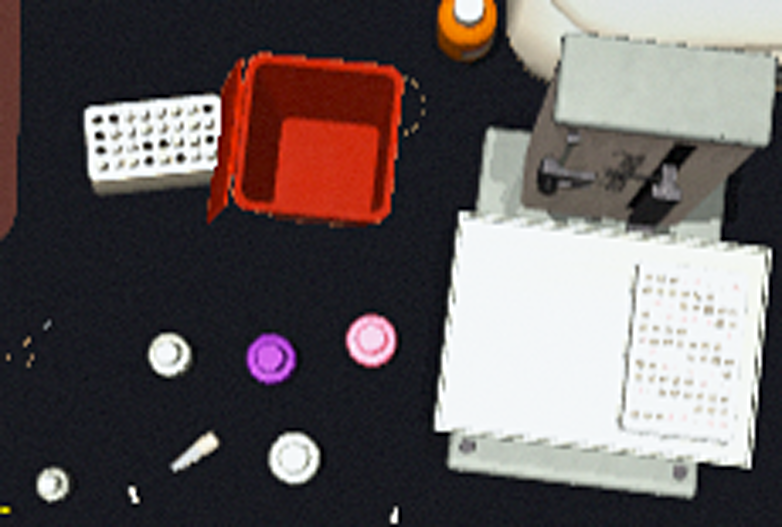

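Crop a shows the three bright, grey weights at (74,318), (228,308) and (236,398), with purple (288,345) and pink (367,378) excluded by colour. Crop b shows the pan, its long side slightly yawed, with corners (460,212), (770,245), (750,467) and (436,432). Next I zoom in on the pointer and marker and compute the scale's pose.

Run:
```python
from h import *
import pickle
d=pickle.load(open('c0.pkl','rb'));s,t=d['scene'],d['top']
a=cv2.resize(s['color'][145:265,315:385],None,fx=5,fy=5,interpolation=cv2.INTER_CUBIC)
b=cv2.resize(t['color'][100:170,290:375],None,fx=4,fy=4,interpolation=cv2.INTER_CUBIC)
im=np.zeros((600,700,3),np.uint8);im[:600,:350]=a;im[:280,355:355+340]=b;cv2.imwrite('pics/m.png',im)
q=[np.array(p)/3.4+[145,95] for p in((460,212),(770,245),(750,467),(436,432))]
C=[onplane(t,p,.146) for p in q];print(np.round(C,4));c=np.mean(C,0);print('centre',c)
for i in range(4):print(np.linalg.norm(C[i]-C[(i+1)%4]))
ey=C[0]-C[1]+C[3]-C[2];yaw=np.arctan2(ey[1],ey[0])-np.pi/2;print('yaw',yaw)
F=[onplane(t,np.array(p)/3.4+[145,95],.016) for p in((448,466),(695,496))];print(F,np.linalg.norm(F[0]-F[1]))
# plate, weights by mask
for n,c_,w in[('t',t,[(160,238),(194,199),(232,229)]),('s',s,[(181,220),(225,216),(228,242)])]:
  hsv=cv2.cvtColor(c_['color'],cv2.COLOR_BGR2HSV);m=((hsv[...,2]>95)&(hsv[...,1]<70)).astype(np.uint8)
  N,l,st,ce=cv2.connectedComponentsWithStats(m)
  for p in w:
    k=l[p[1],p[0]];print(n,p,k,st[k],ce[k])
    if n=='t':print([onplane(t,ce[k],z) for z in(.022,.03)])
```

```text
[[ 0.6052  0.0283  0.146 ]
 [ 0.5796 -0.1968  0.146 ]
 [ 0.419  -0.1775  0.146 ]
 [ 0.4452  0.0471  0.146 ]]
centre [ 0.51223537 -0.07472137  0.146     ]
0.22661240855747125
0.16172056928038792
0.22620410722547285
0.16112450452513982
yaw -0.11468937730821205
[array([0.42265999, 0.03502953, 0.016     ]), array([ 0.39797351, -0.16067093,  0.016     ])] 0.19725134568567332
t (160, 238) 65 [156 232   9  11  69] [159.92753623 237.01449275]
[array([0.41090301, 0.3498739 , 0.022     ]), array([0.41086068, 0.34818155, 0.03      ])]
t (194, 199) 48 [189 193  12  13 123] [194.38211382 198.88617886]
[array([0.51337415, 0.25809665, 0.022     ]), array([0.51270662, 0.25696425, 0.03      ])]
t (232, 229) 60 [224 222  15  15 181] [231.         229.11049724]
[array([0.43111501, 0.15847349, 0.022     ]), array([0.43094936, 0.15794892, 0.03      ])]
s (181, 220) 100 [176 213  10  14  98] [180.46938776 219.86734694]
s (225, 216) 98 [219 210  12  16 144] [224.50694444 217.32638889]
s (228, 242) 107 [220 233  15  20 229] [226.99126638 243.00436681]
```

View pics/m.png

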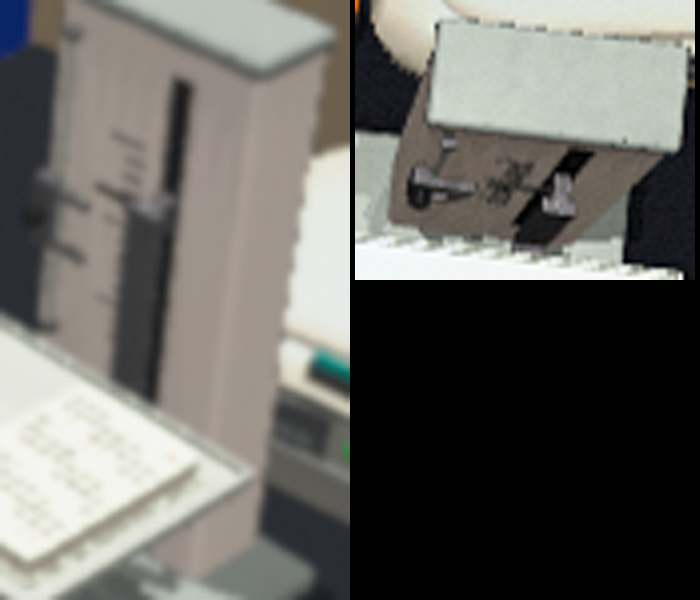

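The zoom shows the pointer tip at scene crop (98,185). The upper prong end is at (90,208) and the lower at (82,262), so weight is needed. I get the heights by casting rays onto the face plane.

Run:
```python
from h import *
import pickle
d=pickle.load(open('c0.pkl','rb'));s,t=d['scene'],d['top']
yaw=-.12;ex=np.array([np.cos(yaw),np.sin(yaw),0]);ey=np.array([-ex[1],ex[0],0]);c=np.array([.512,-.0747,0])
def onx(cam,p,x):
    o,r=ray(cam,p);k=(x-(o-c)@ex)/(r@ex);X=o+k*r;return np.round([(X-c)@ey,X[2]],4)
pts=dict(tip=(98,185),proot=(150,205),up=(90,208),uproot=(50,182),lo=(82,262),loroot=(42,237),l1=(115,133),l2=(125,148),l3=(130,160),l4=(132,173))
for x in(.09,.10,.11):
  print(x,{n:onx(s,(315+u/5,145+v/5),x).tolist() for n,(u,v) in pts.items()})
T=lambda u,v:(290+(u-355)/4,100+v/4);S=lambda u,v:(315+u/5,145+v/5)
for n,a,b in[('tip',(98,185),(497,188)),('up',(90,208),(475,188)),('slider',(150,205),(557,190))]:
  X,e=tri(s,S(*a),t,T(*b));print(n,(X-c)@ex,(X-c)@ey,X[2],e)
g=s['color'][145:265,315:385].astype(int).sum(2)
# housing top corners check: front-left top, front-right top -> y ±.065, z .34(+cap)
print(onx(s,S(65,8),.11),onx(s,S(252,75),.11))
```

```text
0.09 {'tip': [0.0096, 0.2471], 'proot': [-0.0249, 0.2514], 'up': [0.0135, 0.2315], 'uproot': [0.042, 0.2341], 'lo': [0.0156, 0.1972], 'loroot': [0.0446, 0.1987], 'l1': [0.0018, 0.2812], 'l2': [-0.0055, 0.2757], 'l3': [-0.0094, 0.2705], 'l4': [-0.0115, 0.2639]}
0.1 {'tip': [0.018, 0.2394], 'proot': [-0.017, 0.2436], 'up': [0.0219, 0.2235], 'uproot': [0.0508, 0.2261], 'lo': [0.0241, 0.1888], 'loroot': [0.0535, 0.1903], 'l1': [0.0101, 0.2738], 'l2': [0.0027, 0.2683], 'l3': [-0.0013, 0.263], 'l4': [-0.0034, 0.2563]}
0.11 {'tip': [0.0264, 0.2316], 'proot': [-0.009, 0.2359], 'up': [0.0304, 0.2155], 'uproot': [0.0596, 0.2182], 'lo': [0.0325, 0.1804], 'loroot': [0.0623, 0.1819], 'l1': [0.0183, 0.2665], 'l2': [0.0109, 0.2609], 'l3': [0.0069, 0.2556], 'l4': [0.0047, 0.2488]}
tip 0.09862400112042426 0.015662135997507213 0.24117301733514812 0.0018837877972849107
up 0.1026065685151042 0.02505622574905143 0.22087551602060812 0.0014318820702295164
slider 0.10060047157476766 -0.017921017136042647 0.244087209842618 0.0023182724258067537
[0.0587 0.3225] [-0.0612  0.3329]
```

The pointer tip is at z≈0.239 and the gap middle at ≈0.206, about 33 mm lower. 200 g sinks the pan 40 mm and lands about 7 mm past the middle, inside the tolerance, so I use weight_medium at (0.512, 0.256). I will re-measure afterwards.

Emit:
jog_arm(moves=[-0.97,-0.67,0.25,0,0,0,0.7,-0.97,-0.67,0.25,0,0,0,0.7,-0.97,-0.67,0.25,0,0,0,0.7,-0.97,-0.67,0.25,0,0,0,0.7,-0.97,-0.67,0.25,0,0,0,0.7,-0.97,-0.67,0.25,0,0,0,0.7,-0.97,-0.67,0.25,0,0,0,0.7,-0.97,-0.67,0.25,0,0,0,0.7])

```text
t: 0.77
eef_pos: [0.2994, 0.5058, 0.1907]
tool_rot: [-0.0, 0.132, 0.991, -0.0]
contact_force: [0.3, 0.7, -0.7]
gripper_width: 0.696
grasp_force: 0.0
```

Emit:
jog_arm(moves=[-0.97,-0.67,0.25,0,0,0,0.7,-0.97,-0.67,0.25,0,0,0,0.7,-0.97,-0.67,0.25,0,0,0,0.7,-0.97,-0.67,0.25,0,0,0,0.7,-0.97,-0.67,0.25,0,0,0,0.7,-0.97,-0.67,0.25,0,0,0,0.7,-0.97,-0.67,0.25,0,0,0,0.7,-0.97,-0.67,0.25,0,0,0,0.7])

```text
t: 1.43
eef_pos: [0.4209, 0.3617, 0.1508]
tool_rot: [-0.0, 0.132, 0.991, -0.0]
contact_force: [0.6, -0.0, 0.2]
gripper_width: 0.7
grasp_force: 0.0
```

Emit:
jog_arm(moves=[-0.97,-0.67,0.25,0,0,0,0.7,-0.97,-0.67,0.25,0,0,0,0.7,-0.97,-0.67,0.25,0,0,0,0.7,-0.97,-0.67,0.25,0,0,0,0.7,-0.97,-0.67,0.25,0,0,0,0.7,0,0,0,0,0,0,0.7,0,0,0,0,0,0,0.7,0,0,0,0,0,0,0.7])

```text
t: 2.1
eef_pos: [0.496, 0.2732, 0.1261]
tool_rot: [-0.0, 0.132, 0.991, 0.0]
contact_force: [-0.5, 0.2, -0.2]
gripper_width: 0.698
grasp_force: 0.0
```

Accurate tracking. I check with the wrist camera before grasping.

Run:
```python
from station import *
from h import *
w=read_camera('wrist');im=w['color'];cv2.imwrite('pics/w1.png',im)
hsv=cv2.cvtColor(im,cv2.COLOR_BGR2HSV)
print(proj(w,[[.512,.256,.042],[.512,.256,0]]))
```

```text
[[247.20893799 225.40978701]
 [248.8028324  208.68134228]]
```

View pics/w1.png

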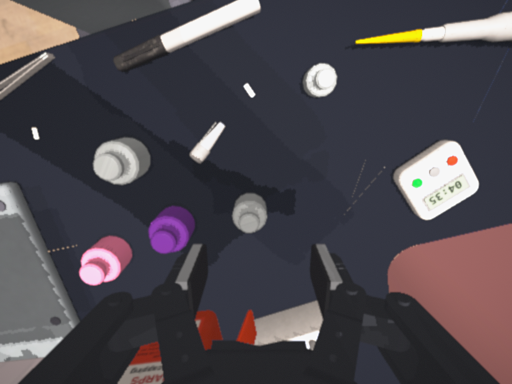

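The wrist picture shows the medium weight with its knob at (249,222), purple at (170,232) and large at (120,162).

Run:
```python
from station import *
from h import *
w=read_camera('wrist');o=get_obs()
X=onplane(w,(249,222.5),.042);Y=onplane(w,(250,210),.004);print(X,Y)
from scipy.spatial.transform import Rotation as Ro
q=o['tool_rot'];R=Ro.from_quat([*q[1:],q[0]]).as_matrix()
yaw=-.12
print((R.T@(np.array([*X[:2],.002])-o['eef_pos']))/.02, o['eef_pos'])
P=np.array([.512,-.0747,0])+[-.04*np.cos(yaw)-.055*np.sin(yaw),-.04*np.sin(yaw)+.055*np.cos(yaw),0]
print('place',P,R.T@(P-X)/.02)
```

```text
[0.50949226 0.25899798 0.042     ] [0.51215451 0.25799998 0.004     ]
[-0.86710263 -0.5486452   6.21533763] [0.49566286 0.27403884 0.12632152]
place [ 0.47887183 -0.01530704  0.        ] [ -2.10007428 -13.64089236   2.09233599]
```

Emit:
jog_arm(moves=[-0.48,-0.3,0.4,0,0,0,0.7,-0.48,-0.3,0.8,0,0,0,0.7,0,0,1,0,0,0,0.7,0,0,1,0,0,0,0.7,0,0,1,0,0,0,0.7,0,0,1,0,0,0,0.7,0,0,0.7,0,0,0,0.7,0,0,0.3,0,0,0,0.7], grip_force=30)

```text
t: 2.87
eef_pos: [0.5106, 0.2554, -0.0002]
tool_rot: [-0.001, 0.132, 0.991, -0.001]
contact_force: [-0.5, 0.8, -0.2]
gripper_width: 0.702
grasp_force: 0.0
```

Emit:
jog_arm(moves=[0,0,0,0,0,0,0.7,0,0,0,0,0,0,0.4,0,0,0,0,0,0,0.2,0,0,0,0,0,0,0.2,0,0,0,0,0,0,0.2,0,0,0,0,0,0,0.2,0,0,0,0,0,0,0.2,0,0,0,0,0,0,0.2])

```text
t: 3.53
eef_pos: [0.5128, 0.2568, 0.0035]
tool_rot: [0.001, 0.132, 0.991, 0.001]
contact_force: [-0.2, 0.8, 6.8]
gripper_width: 0.382
grasp_force: 30.5
```

Gripped (width fits 34 mm). Lift and carry.

Emit:
jog_arm(moves=[0,0,-0.4,0,0,0,0.2,0,0,-1,0,0,0,0.2,0,0,-1,0,0,0,0.2,0,0,-1,0,0,0,0.2,0,0,-1,0,0,0,0.2,0,0,-1,0,0,0,0.2,0,0,-1,0,0,0,0.2,-0.14,-0.97,-1,0,0,0,0.2])

```text
t: 4.2
eef_pos: [0.5088, 0.2405, 0.1516]
tool_rot: [0.0, 0.13, 0.992, 0.001]
contact_force: [1.1, 1.1, -1.3]
gripper_width: 0.378
grasp_force: 30.4
```

Emit:
jog_arm(moves=[-0.14,-0.97,-1,0,0,0,0.2,-0.14,-0.97,-1,0,0,0,0.2,-0.14,-0.97,-0.4,0,0,0,0.2,-0.14,-0.97,0,0,0,0,0.2,-0.14,-0.97,0,0,0,0,0.2,-0.14,-0.97,0,0,0,0,0.2,-0.14,-0.97,0,0,0,0,0.2,-0.14,-0.97,0,0,0,0,0.2])

```text
t: 4.87
eef_pos: [0.4893, 0.0798, 0.1984]
tool_rot: [-0.0, 0.133, 0.991, -0.0]
contact_force: [0.5, 0.3, -2.0]
gripper_width: 0.382
grasp_force: 30.4
```

Emit:
jog_arm(moves=[-0.14,-0.97,0,0,0,0,0.2,-0.14,-0.97,0,0,0,0,0.2,-0.14,-0.97,0,0,0,0,0.2,-0.14,-0.97,0,0,0,0,0.2,-0.14,-0.97,0,0,0,0,0.2,0,0,0,0,0,0,0.2,0,0,0,0,0,0,0.2,0,0,0,0,0,0,0.2])

```text
t: 5.53
eef_pos: [0.478, -0.0157, 0.1984]
tool_rot: [-0.0, 0.132, 0.991, 0.0]
contact_force: [0.6, -0.1, -1.5]
gripper_width: 0.384
grasp_force: 30.4
```

Run:
```python
from station import *
from h import *
w=read_camera('wrist');s=read_camera('scene');cv2.imwrite('pics/w2.png',np.hstack([cv2.resize(w['color'],(400,300)),cv2.resize(s['color'][130:310,160:400],(400,300))]))
```

```text
(no output)
```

View pics/w2.png

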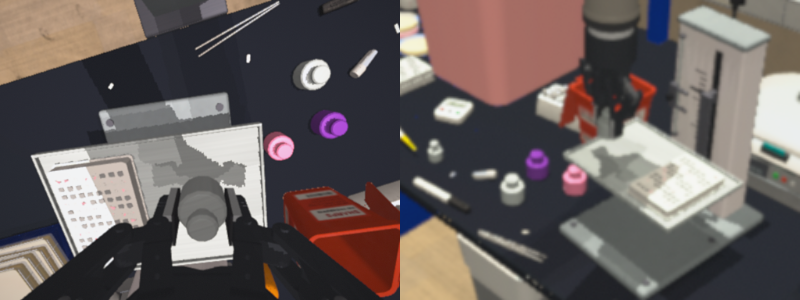

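The weight hangs above the free part of the pan, clear of the plate and rim. I lower slowly so the pan follows down.

Emit:
jog_arm(moves=[0,0,0.9,0,0,0,0.2,0,0,0.9,0,0,0,0.2,0,0,0.4,0,0,0,0.2,0,0,0.3,0,0,0,0.2,0,0,0.3,0,0,0,0.2,0,0,0.3,0,0,0,0.2,0,0,0.3,0,0,0,0.2,0,0,0.3,0,0,0,0.2])

```text
t: 6.3
eef_pos: [0.4788, -0.0159, 0.1242]
tool_rot: [0.0, 0.132, 0.991, 0.0]
contact_force: [0.0, 0.5, -0.4]
gripper_width: 0.38
grasp_force: 30.5
```

Emit:
jog_arm(moves=[0,0,0.3,0,0,0,0.2,0,0,0.3,0,0,0,0.2,0,0,0.2,0,0,0,0.2,0,0,0,0,0,0,0.2,0,0,0,0,0,0,0.2,0,0,0,0,0,0,0.2,0,0,0,0,0,0,0.2,0,0,0,0,0,0,0.2])

```text
t: 6.97
eef_pos: [0.4782, -0.0163, 0.1084]
tool_rot: [-0.0, 0.133, 0.991, 0.0]
contact_force: [-1.4, 1.3, 0.3]
gripper_width: 0.384
grasp_force: 30.5
```

Emit:
jog_arm(moves=[0,0,0.15,0,0,0,0.2,0,0,0.1,0,0,0,0.2,0,0,0,0,0,0,0.3,0,0,0,0,0,0,0.4,0,0,0,0,0,0,0.45,0,0,0,0,0,0,0.5,0,0,0,0,0,0,0.6,0,0,0,0,0,0,0.6])

```text
t: 7.63
eef_pos: [0.4784, -0.0162, 0.1034]
tool_rot: [0.0, 0.133, 0.991, 0.0]
contact_force: [-0.5, -0.7, 0.3]
gripper_width: 0.599
grasp_force: 0.0
```

Emit:
jog_arm(moves=[0,0,-0.2,0,0,0,0.6,0,0,-0.6,0,0,0,0.6,0,0,-1,0,0,0,0.6,0,0,-1,0,0,0,0.6,0,0,-1,0,0,0,0.6,0,0,-1,0,0,0,0.6,0,0,-1,0,0,0,0.6,0,0,-1,0,0,0,0.6])

```text
t: 8.3
eef_pos: [0.4781, -0.0163, 0.2406]
tool_rot: [0.0, 0.133, 0.991, 0.0]
contact_force: [0.6, -0.6, 0.2]
gripper_width: 0.598
grasp_force: 0.0
```

Emit:
jog_arm(moves=[0.2,1,0,0,0,0,0.6,0.2,1,0,0,0,0,0.6,0.2,1,0,0,0,0,0.6,0.2,1,0,0,0,0,0.6,0.2,1,0,0,0,0,0.6,0.2,1,0,0,0,0,0.6,0.2,1,0,0,0,0,0.6,0.2,1,0,0,0,0,0.6])

```text
t: 8.97
eef_pos: [0.4894, 0.1475, 0.2396]
tool_rot: [0.0, 0.133, 0.991, 0.0]
contact_force: [0.9, -0.1, 0.4]
gripper_width: 0.602
grasp_force: 0.0
```

Emit:
jog_arm(moves=[0,1,0,0,0,0,0.6,0,0.5,0,0,0,0,0.6,0,0,0,0,0,0,0.6,0,0,0,0,0,0,0.6,0,0,0,0,0,0,0.6,0,0,0,0,0,0,0.6,0,0,0,0,0,0,0.6,0,0,0,0,0,0,0.6])

```text
t: 9.63
eef_pos: [0.4974, 0.1747, 0.2394]
tool_rot: [0.0, 0.133, 0.991, -0.0]
contact_force: [0.2, 0.0, -0.5]
gripper_width: 0.602
grasp_force: 0.0
```

Run:
```python
from station import *
from h import *
s=read_camera('scene');t=read_camera('top')
import pickle;pickle.dump({'scene':s,'top':t},open('c1.pkl','wb'))
im=np.zeros((600,800,3),np.uint8);im[:,:350]=cv2.resize(s['color'][145:265,315:385],None,fx=5,fy=5,interpolation=cv2.INTER_CUBIC)
im[:420,352:352+444]=cv2.resize(t['color'][105:246,230:378],(444,420),interpolation=cv2.INTER_CUBIC);cv2.imwrite('pics/f.png',im)
```

```text
(no output)
```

View pics/f.png

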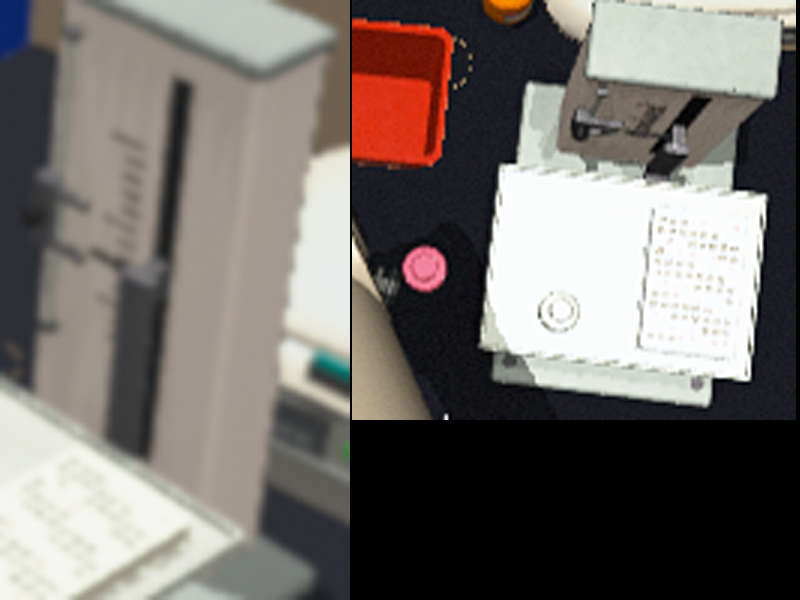

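The picture shows the medium weight standing upright on the pan at (560,312), seen as concentric rings, with the plate undisturbed. The pointer tip is at (92,250), between prong ends (90,208) and (82,262). It sits about 7 mm below the gap middle, leaving roughly 5–6 mm clearance. The arm is clear of everything.

```bash
python3 -c "
from station import *
print(hand_in())"
```

```text
the job is handed in; nothing more can be done
None
```

The job is handed in, with no verdict shown: the 200 g medium weight stands on the pan beside the plate, the pointer is inside the marker gap (about 7 mm below its middle by my measurement), and the small and large weights were left untouched on the bench.

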